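Set the board holder's sprung jaw to the straightedge and hold it open

ROBOT

A 6-joint arm with a two-finger parallel gripper is mounted at the origin on the work surface. World frame = base frame: x ahead of the robot, y to its left, z up, the work surface at z = 0. Lengths are in m, angles in rad, forces in N, time in s.
With the tool pointing down it reaches from about 0.25 to 0.725 m from the base axis. Payload 4 kg.
Tool frame: the origin (TCP) lies midway between the tips of the shut fingers; the grasp point (between the pads) lies 19 mm behind it; z points along the fingers, y is the direction in which the jaws open and shut (so a half turn about z gives the same grasp; the last joint's range is limited). The gripper opens to 85 mm and grips with 20 to 120 N. Pads are 22 mm wide; open, the fingers measure 114 mm over their backs; the gripper's body (76 mm by 85 mm) begins 54 mm behind the grasp point. The pads swing forward as they close: fully open they stand 13 mm farther back than shut.
Start: joints at [1.295, 0.241, 0.005, 1.335, 0, 1.571], TCP at [0.136, 0.481, 0.231] pointing down, gripper open.
Joint ranges: [-2.72, 2.72], [-1.05, 1.87], [-1.09, 1.28], [-1.99, 2.15], [-1.42, 1.44], [-3.14, 3.14]. Speed limits (rad/s): [2.79, 2.79, 3.14, 3.14, 3.14, 3.14].

INTERFACE

Orientations are given as a unit quaternion [x, y, z, w].
In Python, from workcell import monitor, cams, order gives the robot as it stands.
- The arm moves only by the tool send_rows, never from a script. Its argument "moves" is a list of rows, each a list of 4 numbers: the shift along the tool's x, y, z as a fraction of full scale, then the turn about the tool's z as a fraction of full scale. A call has 1 to 20 rows; each row shifts and turns the commanded pose from where the row before left it, along the tool's axes as they then stand; what a row does not reach is not made up. Full scale, the value 1, is 100 cm for a shift and 0.1 rad for a turn. A row lasts 1/10 s, in which the tool goes at most 50 mm and 8.59 degrees, less where a joint would pass 70% of its speed; a pose out of reach is approached as far as the arm can. A call with a number of a shift or a turn outside -1 to 1 is refused whole. A call with a gripper value outside its range is refused whole. "claw" is the gripper's target within -1 to 1 (fully open at 1, half-way at 0, shut at -1), set as the call begins (left out, the last holds). The fingers move at their own pace and stop on an object; the grip force is fixed at half the most. Time passes only in rows, so rows that do not move let the fingers close. It gives the time, the measured TCP pose, the force and the opening at its end, in the units of the state.
- monitor.get_obs(): the state, without advancing time (a new reading comes with each control period).
- cams.camera(name): name is "side" or "top"; returns (picture, depth): 480x640x3 uint8, blue, green, red; 480x640 float32, m along the optical axis (not along the pixel's ray), 0 where there is no reading.
- cams.camera_info(name): a dict with "intrinsics" (3x3 intrinsics, pixels), "T" (4x4, takes a point from camera to world coordinates). Camera axes: x right, y up, looking along -z (the intrinsics and any distortion apply to the point x, -y, -z); pixel columns grow to the right and rows downward; lengths in m; the calibration is good to about 2 mm. A picture is of the moment at which its call begins. camera_info takes no time and is no camera call.
- order.job_done(): hands the job in, once; it reports no verdict.
The state is a dict: "clock": time; "joint_pos": joint angles; "joint_vel": joint speeds; "tau": joint torques, N m; "eef_pos": TCP position; "tool_rot": TCP orientation; "ft_force": force on the tool from outside, world axes, zero at the start; "ft_torque": the same for the moment, N m; "grip_width": finger opening in m.
Only numpy, scipy, OpenCV 4.12 (cv2) and the standard library are available. Lean on these libraries where they do the work, as an engineer would, in place of code of your own. Each camera call takes 0.05 s, during which the arm holds its last target.

TASK

Lay the straightedge flat on the bench with its working edge flush along the robot-side face of the board holder's bed and its end butted against the end stop, and let go of it. Then take the sliding jaw by its fin and pull it out against its spring until its clamping face is level with the straightedge's free end, and finish while holding the jaw still there, so that a board can be dropped in. The straightedge must stay in place, and everything else on the bench is left alone.

Things in the scene. Friction and masses are not known exactly. Their poses are not given: they have to be found in the camera images.
- board_holder: Spring-return circuit-board holder fixed to the bench. Dark steel bed 60 mm wide (its x) and 16 mm high, running along its y from y = -140 to +170 mm; origin on the bench under the bed's centre line, z up. The straight long side facing the robot is the vertical face x = -30 mm. On the bed a fixed grey jaw (y -70 to -40 mm, up to 44 mm high), a spring drum by y = -108 mm (40 mm high) and, farther along +y, the sliding jaw.
- jaw (a joint): travel of the sliding jaw in m, 0 = sprung home against its inner stop, grows to 0.075 as it is pulled along the holder's +y. A spring pulls it back: about 4.4 N at 0, plus 1.1 N per 10 mm; let go, it flies home.
- jaw_fin (a point): upright steel pull fin on the sliding jaw: 12 mm thick along the holder's y, 30 mm wide along x, straight sides. This point is the centre of its top, 71 mm above the bench; it moves with the jaw. The jaw's deck below lies 34 mm above the bench; a rubber lip, its top 43 mm above the bench, runs across the deck, its near side 33 mm from the fin towards the fixed jaw.
- jaw_pointer (a point): on the sliding jaw: foot of the upright clamping face (the jaw's end that looks at the fixed jaw), at the corner over the bed's robot-side face, 18 mm above the bench (holder x = -30 mm), marked by a small steel index strip. It is what is read against the straightedge. The fin's middle plane is 47 mm farther along the holder's +y.
- end_stop: fixed dark steel end stop clamped to the bed: a block 14 mm high and 12 mm thick that juts 44 mm from the bed's robot-side face, square to it; its bracket over the bed, with a thumbscrew, reaches 31 mm high. Same axes as the holder. Its place along the bed differs every time.
- stop_face (a point): point on the bench where the stop's flat face (looking along the holder's +y) meets the bed's robot-side face: the inside corner for the straightedge. Axes as the holder.
- straightedge: loose aluminium straightedge, about 0.18 kg: flat plate 50 mm wide (its x), 160 mm long (its y), 5 mm thick, with an upright grip rib. Origin under the plate's centre, z up. The working edge is the long edge x = +25 mm (the wide side of the rib, with graduation lines).
- rule_grip (a point): on the straightedge: centre of the grip rib, 27 mm above the plate's underside. The rib is 12 mm thick along the straightedge's x, 80 mm long along its y, its top 36 mm above the underside; its middle plane is 35 mm from the working edge.
- rule_butt (a point): underside corner of the straightedge at the working edge's y = -80 mm end: the end that goes against the stop.
- rule_free (a point): underside corner of the straightedge at the working edge's y = +80 mm end: the free end, the mark for the jaw. Axes as the straightedge.
- screwdriver: bystander: screwdriver lying flat; origin at its underside or grip axis. To be left alone.
- solder_spool: bystander: metal solder spool, 54 mm across, 40 mm high, standing; origin at its underside centre. To be left alone.
- tester: bystander: small black box, 85 x 60 x 35 mm; origin at its underside centre. To be left alone.
- jar: bystander: clear jar with lid, 54 mm across, 75 mm high; origin at its underside centre. To be left alone.
- circuit_board: bystander: populated circuit board on a foam pad, 75 x 110 mm, up to 32 mm high; origin at its underside centre. To be left alone.
- capacitor: bystander: black can capacitor standing on end, 25 mm across, 38 mm high; origin at its underside centre. To be left alone.

How it is judged:
On the way:
1. the straightedge lies flat, flush with the bed's face and butted on the stop, and is let go (x of rule_butt in the frame of board_holder between -0.033 and -0.0275 m and height (world z) of each of rule_butt, rule_free below 0.004 m and x of rule_free in the frame of board_holder between -0.033 and -0.0275 m and y of rule_butt in the frame of stop_face between -0.002 and 0.0035 m and contact force between the fingers and straightedge below 0.3 N), for 0.2 s.
At the end, for the whole second after the job is handed in: Straightedge flat, both working-edge corners within 3 mm of the bed face, its end within 3.5 mm of the stop, untouched by fingers and jaw; the jaw pointer within 4 mm of the straightedge's free end along its length, still, and held by the fingers with more than 3 N (all of step 1 and y of jaw_pointer in the frame of rule_free between -0.004 and 0.004 m and velocity of joint jaw between -0.01 and 0.01 m/s and contact force between the fingers and jaw above 3 N and contact force between jaw and straightedge below 0.3 N); the arm keeps its last pose, push and grip.
It fails at once if one of the other things on the bench is shifted by more than 15 mm (distance of any of screwdriver, solder_spool, tester, jar, circuit_board, capacitor from where it was at the start of the episode above 0.015 m).
It also fails if it takes over 61 s, if anything falls off the work surface, if the arm or the gripper's body presses on something with over 40 N, if the wrist force passes 120 N, or if a joint passes its speed limit or range.

## Working session

There is one attempt and no reset: what is moved stays moved. The work goes in short steps, Python scripts to look and compute and a tool call to move; the robot and the scene stay as the last step left them, time stands still between calls to the robot, and variables do not carry over. Pictures are saved under pics/ and viewed, and the job is handed in when it is done.

Besides the shell and the picture viewer there is one more tool, called after ">>>" as name(argument=value, ...) on one line, values as JSON. send_rows: Moves the arm, as the interface text tells. Its arguments: {"type":"object","properties":{"moves":{"type":"array","items":{"type":"array","items":{"type":"number","minimum":-1,"maximum":1}}},"claw":{"type":"number"}},"required":["moves"]}

```bash
ls; mkdir -p pics
cat > h.py <<'E'
import numpy as np,cv2
from workcell import monitor,cams,order
def snap(n,tag):
    im,d=cams.camera(n); cv2.imwrite(f'pics/{tag}.png',im); np.savez(f'pics/{tag}.npz',im=im,d=d); return im,d
def info(n):
    i=cams.camera_info(n); return np.array(i['intrinsics']),np.array(i['T']),i
def ray(n,u,v,z):
    K,T,_=info(n); x=(u-K[0,2])/K[0,0]; y=(v-K[1,2])/K[1,1]
    d=T[:3,:3]@np.array([x,-y,-1]); o=T[:3,3]; return o+d*(z-o[2])/d[2]
def cloud(n,d):
    K,T,_=info(n); v,u=np.mgrid[:480,:640]
    P=np.stack([(u-K[0,2])/K[0,0]*d,-(v-K[1,2])/K[1,1]*d,-d],-1); return P@T[:3,:3].T+T[:3,3]
E
python3 - <<'E'
from h import *
for n in('top','side'):
    snap(n,n+'0'); print(info(n)[2])
print(monitor.get_obs())
E
```

```text
pics
{'intrinsics': array([[451.90040374,   0.        , 320.44380485],
       [  0.        , 451.90040374, 237.85540518],
       [  0.        ,   0.        ,   1.        ]]), 'T': array([[-0.00676034,  0.98457575, -0.17482817,  0.35066701],
       [-0.99997558, -0.00634701,  0.00292322,  0.03282458],
       [ 0.00176849,  0.17484367,  0.98459462,  1.21562363],
       [ 0.        ,  0.        ,  0.        ,  1.        ]])}
{'intrinsics': array([[547.65524924,   0.        , 323.17149587],
       [  0.        , 547.65524924, 235.86766058],
       [  0.        ,   0.        ,   1.        ]]), 'T': array([[ 0.87957957,  0.33205736, -0.34070177,  0.07573447],
       [-0.47573593,  0.60804332, -0.63557741, -0.83925073],
       [-0.00388673,  0.72112497,  0.6927941 ,  1.03590703],
       [ 0.        ,  0.        ,  0.        ,  1.        ]])}
{'clock': 0.1, 'joint_pos': array([1.29500979e+00, 2.41370979e-01, 3.85862150e-03, 1.33519689e+00,
       2.52613617e-05, 1.57081668e+00]), 'joint_vel': array([-1.94266390e-04, -6.71159921e-04,  1.89475067e-03, -7.17269789e-05,
        3.39056676e-04, -6.65082527e-04]), 'tau': array([ 5.73270745e-05, -3.73136795e+01,  2.53010470e+01,  1.08101073e-02,
       -4.78552477e-05, -4.21031785e-06]), 'eef_pos': array([0.13599069, 0.48056411, 0.2304852 ]), 'tool_rot': array([ 1.37466715e-01,  9.90505925e-01, -9.45648188e-04, -1.43973232e-04]), 'ft_force': array([-0.14262485,  0.36164942, -0.54466405]), 'ft_torque': array([-0.00175962, -0.04423638,  0.05622378]), 'grip_width': 0.08524456679974374}
```

View pics/top0.png

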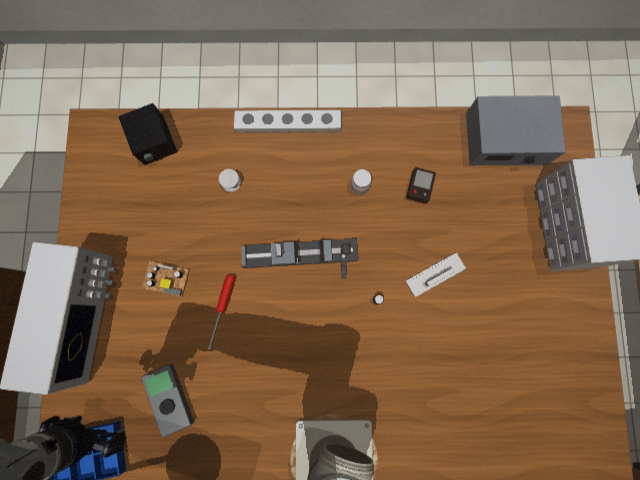

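View pics/side0.png

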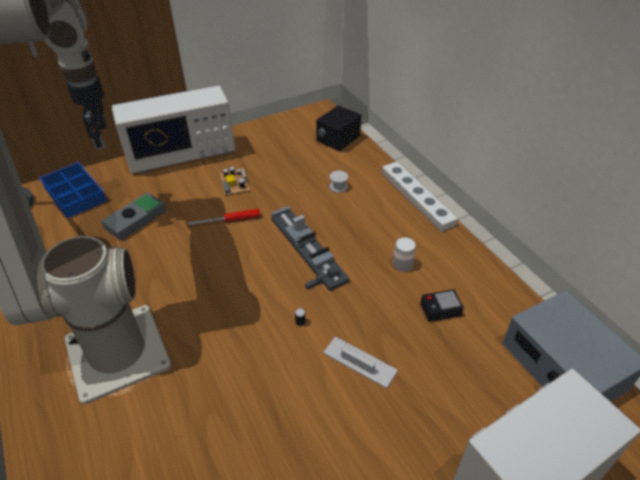

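The top view shows the holder near (300,252), the stop jutting at (344,270) and the straightedge at (436,275). The capacitor is at (378,299) and the screwdriver at (222,310). I'll zoom in.

Run:
```python
from h import *
im=cv2.imread('pics/top0.png')
cv2.imwrite('pics/tz1.png',cv2.resize(im[225:290,230:370],None,fx=5.7,fy=5.7,interpolation=cv2.INTER_CUBIC))
cv2.imwrite('pics/tz2.png',cv2.resize(im[240:310,365:480],None,fx=6.5,fy=6.5,interpolation=cv2.INTER_CUBIC))
im=cv2.imread('pics/side0.png')
cv2.imwrite('pics/sz1.png',cv2.resize(im[200:295,260:355],None,fx=6,fy=6,interpolation=cv2.INTER_CUBIC))
```

```text
(no output)
```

View pics/tz1.png

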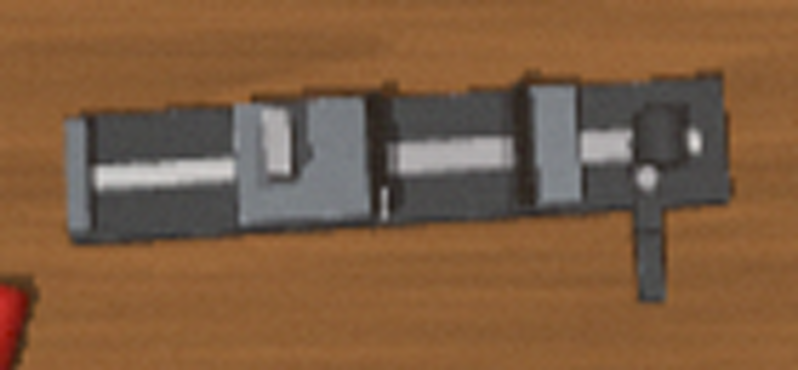

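View pics/tz2.png

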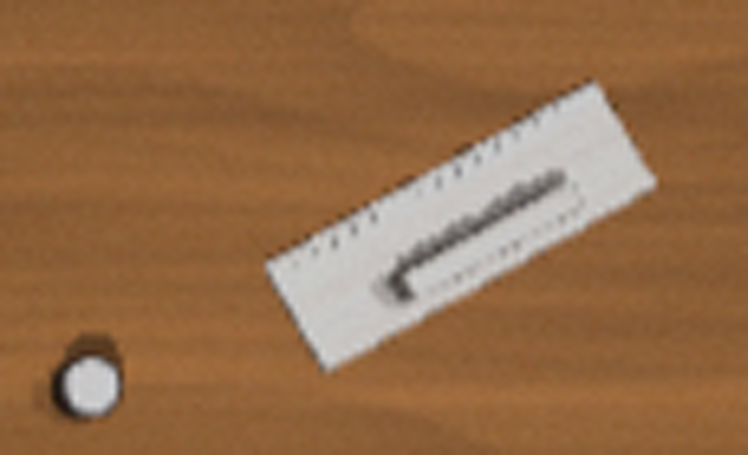

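View pics/sz1.png

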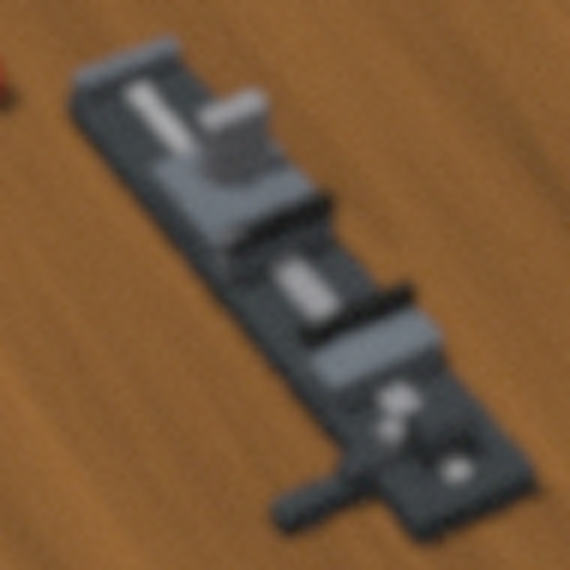

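Run:
```python
from h import *
for n,box in(('top',(395,240,480,305)),('side',(315,325,405,395))):
    D=np.load(f'pics/{n}0.npz'); im=D['im'];
    hsv=cv2.cvtColor(im,cv2.COLOR_BGR2HSV)
    m=((hsv[...,1]<70)&(hsv[...,2]>60)).astype(np.uint8)
    M=np.zeros_like(m);x0,y0,x1,y1=box;M[y0:y1,x0:x1]=m[y0:y1,x0:x1]
    M=cv2.morphologyEx(M,cv2.MORPH_CLOSE,np.ones((5,5)))
    c=max(cv2.findContours(M,0,2)[0],key=cv2.contourArea)
    P=np.array([ray(n,u,v,.004)[:2] for u,v in c[:,0]])
    r=cv2.minAreaRect((P*1000).astype(np.float32));print(n,r,cv2.boxPoints(r))
    P=cloud(n,D['d'])
    print('depth z sanity',np.median(P[y0:y1,x0:x1,2]))
# corner points of holder top/side by hand (top zoom)
def tz(u,v): return 230+(u+.5)/5.7-.5,225+(v+.5)/5.7-.5
for nm,u,v,z in [('bedLnear',76,241,0.008),('bedRnear',728,203,.016),('bedRfar',722,77,.016),('bedLfar',66,118,.0),('stop tip L',640,300,.014),('stop tip R',665,300,.014),('stop root L',638,208,.014),('fin a',262,107,.071),('fin b',290,105,.071),('fin c',297,176,.071),('fin d',268,178,.071),('ptr',385,218,.018),('bracket',0,0,0)]:
    print(nm,ray('top',*tz(u,v),z))
print(ray('top',378,299,.038),ray('top',222,310,.01))
```

```text
top ((464.34423828125, -278.9088134765625), (51.570945739746094, 160.74185180664062), 28.663593292236328) [[ 403.16754 -220.75568]
 [ 480.26996 -361.79877]
 [ 525.52094 -337.06195]
 [ 448.41852 -196.01886]]
depth z sanity 0.0003530532997575442
side ((464.7773132324219, -279.4667663574219), (53.96184539794922, 162.96522521972656), 28.231557846069336) [[ 402.46173 -220.44003]
 [ 479.55017 -364.0194 ]
 [ 527.0929  -338.4935 ]
 [ 450.00446 -194.91412]]
depth z sanity 0.001983294830321669
bedLnear [0.48738791 0.23774166 0.008     ]
bedRnear [ 0.50237473 -0.0688631   0.016     ]
bedRfar [ 0.56239389 -0.0672862   0.016     ]
bedLfar [0.54734779 0.24524584 0.        ]
stop tip L [ 0.45733126 -0.02700681  0.014     ]
stop tip R [ 0.45725423 -0.03867326  0.014     ]
stop root L [ 0.50054044 -0.02671791  0.014     ]
fin a [0.54030571 0.14473571 0.071     ]
fin b [0.54113704 0.13213837 0.071     ]
fin c [0.50886291 0.12872111 0.071     ]
fin d [0.50804359 0.14170582 0.071     ]
ptr [0.49610946 0.09185776 0.018     ]
bracket [0.60512012 0.27840024 0.        ]
[ 0.39827149 -0.11837701  0.038     ] [0.37342058 0.28983968 0.01      ]
```

```bash
cat >> h.py <<'E'
from scipy.spatial.transform import Rotation as R
def go(target,yaw_deg=None):
    s=monitor.get_obs(); r=R.from_quat(s['tool_rot']); m=r.as_matrix()
    d=m.T@(np.array(target)-s['eef_pos']); y=m[:2,1]; yaw=np.degrees(np.arctan2(y[1],y[0]))
    print('t',round(s['clock'],2),'tcp',s['eef_pos'].round(4),'yaw_y',yaw.round(2),'tilt',m[:,2].round(3),'F',s['ft_force'].round(1),'w',round(s['grip_width'],4))
    print('shift tool mm',(d*1000).round(1), 'turn rad',None if yaw_deg is None else -np.radians(yaw_deg-yaw).round(4))
E
python3 - <<'E'
from h import *
go([.4557,-.2838,.23],28.5)
# holder lower edge fit in top image: bed dark vs wood (saturation)
im=np.load('pics/top0.npz')['im']; s=cv2.cvtColor(im,cv2.COLOR_BGR2HSV)[...,1].astype(float)
def edgecols(u0,u1,v0,v1,up):
    P=[]
    for u in range(u0,u1):
        col=s[v0:v1,u]; g=np.abs(np.diff(col)); k=np.argmax(g)
        w=g[max(0,k-2):k+3]; P.append((u,v0+max(0,k-2)+(w*np.arange(len(w))).sum()/w.sum()+.5))
    return np.array(P)
for nm,a,z in (('near',(246,336,259,274,0),0.0),('near2',(348,355,255,268,0),0.0),):
    P=edgecols(*a); W=np.array([ray('top',u,v,z)[:2] for u,v in P])
    k=np.polyfit(W[:,1],W[:,0],1); res=W[:,0]-np.polyval(k,W[:,1]); ok=abs(res)<.002; k=np.polyfit(W[ok,1],W[ok,0],1)
    print(nm,'x=',k, 'ang deg',np.degrees(np.arctan(-k[0])),ok.sum(),res.std())
# end-stop left face: rows
P=[]
for v in range(264,275):
    row=s[v,336:350]; g=np.diff(row); kk=np.argmin(g); kr=np.argmax(g)
    f=lambda k,g:(lambda i:(abs(g[i])*i).sum()/abs(g[i]).sum())(np.arange(max(0,k-1),min(len(g),k+2)))
    P.append((v,336.5+f(kk,g),336.5+f(kr,g)))
for v,l,r in P: print(v,round(l,2),round(r,2),ray('top',l,v,.014)[:2].round(4),ray('top',r,v,0.007)[:2].round(4))
E
```

```text
t 0.1 tcp [0.136  0.4806 0.2305] yaw_y 74.2 tilt [-0.001 -0.002 -1.   ] F [-0.1  0.4 -0.5] w 0.0852
shift tool mm [-515.8 -648.4    1.7] turn rad 0.7976
near x= [-0.05652107  0.50047329] ang deg 3.234977089683542 90 0.00042099287636976985
near2 x= [-0.08289145  0.49906671] ang deg 4.7384971299474286 7 0.00023488753962286736
264 340.91 345.66 [ 0.4927 -0.025 ] [ 0.4934 -0.0381]
265 341.11 345.61 [ 0.49   -0.0255] [ 0.4907 -0.0379]
266 341.23 345.53 [ 0.4873 -0.0257] [ 0.488  -0.0377]
267 341.36 345.52 [ 0.4846 -0.0261] [ 0.4853 -0.0376]
268 341.35 345.46 [ 0.482 -0.026] [ 0.4826 -0.0374]
269 341.36 345.53 [ 0.4793 -0.026 ] [ 0.4799 -0.0375]
270 341.4 345.62 [ 0.4766 -0.0261] [ 0.4773 -0.0377]
271 341.38 345.71 [ 0.4739 -0.0259] [ 0.4746 -0.0379]
272 341.36 345.89 [ 0.4713 -0.0259] [ 0.4719 -0.0383]
273 341.47 346.07 [ 0.4686 -0.0261] [ 0.4692 -0.0388]
274 341.53 346.13 [ 0.4659 -0.0262] [ 0.4665 -0.0389]
```

>>> send_rows(moves=[[-0.0258,-0.0324,0,0],[-0.0258,-0.0324,0,0],[-0.0258,-0.0324,0,0],[-0.0258,-0.0324,0,0],[-0.0258,-0.0324,0,0],[-0.0258,-0.0324,0,0],[-0.0258,-0.0324,0,0],[-0.0258,-0.0324,0,0],[-0.0258,-0.0324,0,0],[-0.0258,-0.0324,0,0],[-0.0258,-0.0324,0,0],[-0.0258,-0.0324,0,0],[-0.0258,-0.0324,0,0],[-0.0258,-0.0324,0,0],[-0.0258,-0.0324,0,0],[-0.0258,-0.0324,0,0],[-0.0258,-0.0324,0,0],[-0.0258,-0.0324,0,0],[-0.0258,-0.0324,0,0],[-0.0258,-0.0324,0,0]])

```text
clock: 2.1
eef_pos: [0.4563, -0.2845, 0.2307]
tool_rot: [0.138, 0.99, 0.0, -0.0]
ft_force: [1.5, 0.1, -0.5]
grip_width: 0.0855
```

>>> send_rows(moves=[[0,0,0.01,1],[0,0,0.01,1],[0,0,0.01,1],[0,0,0.01,1],[0,0,0.01,1],[0,0,0.01,1],[0,0,0.01,1],[0,0,0.01,0.97],[0,0,0.01,0],[0,0,0,0],[0,0,0,0]])

```text
clock: 3.2
eef_pos: [0.456, -0.2828, 0.141]
tool_rot: [0.51, 0.86, 0.0, -0.0]
ft_force: [-0.0, 0.4, 0.0]
grip_width: 0.0855
```

Run:
```python
from h import *
go([.4557,-.2838,.010],28.5)
snap('side','s1')
im=cv2.imread('pics/s1.png');cv2.imwrite('pics/s1z.png',cv2.resize(im[230:430,240:440],None,fx=3,fy=3))
```

```text
t 3.2 tcp [ 0.456  -0.2828  0.141 ] yaw_y 28.61 tilt [-0.001  0.    -1.   ] F [-0.   0.4  0. ] w 0.0855
shift tool mm [ -0.8  -0.7 131. ] turn rad 0.0019
```

View pics/s1z.png

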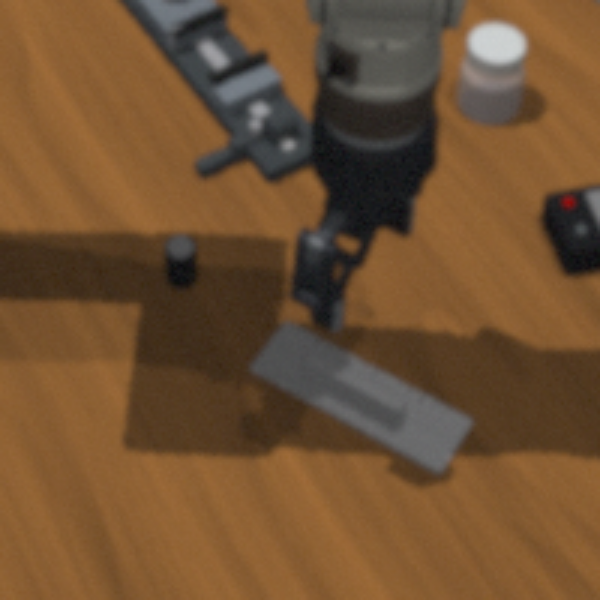

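The open gripper hangs over the straightedge (zoom 345,310), lined up with the rib. Descending next.

>>> send_rows(moves=[[0,0,0.02,0],[0,0,0.02,0],[0,0,0.02,0],[0,0,0.02,0],[0,0,0.02,0],[0,0,0.015,0],[0,0,0.01,0],[0,0,0.004,0],[0,0,0,0],[0,0,0,0]])

```text
clock: 4.25
eef_pos: [0.4569, -0.2833, 0.0131]
tool_rot: [0.511, 0.86, -0.0, 0.001]
ft_force: [0.2, -0.0, 0.4]
grip_width: 0.0853
```

>>> send_rows(moves=[[0,0,0,0],[0,0,0,0],[0,0,0,0],[0,0,0,0],[0,0,0,0],[0,0,0,0],[0,0,0,0],[0,0,0,0],[0,0,0,0],[0,0,0,0],[0,0,0,0],[0,0,0,0]], claw=-1)

```text
clock: 5.45
eef_pos: [0.4563, -0.2831, 0.0126]
tool_rot: [0.511, 0.86, -0.0, 0.0]
ft_force: [-1.3, -0.4, 4.6]
grip_width: 0.0107
```

Run:
```python
from h import *
go([.4557,-.2838,.010],28.5)
```

```text
t 5.45 tcp [ 0.4563 -0.2831  0.0126] yaw_y 28.53 tilt [ 0. -0. -1.] F [-1.3 -0.4  4.6] w 0.0107
shift tool mm [-0.3 -0.9  2.6] turn rad 0.0006
```

>>> send_rows(moves=[[0,0,-0.01,0],[0,0,-0.02,0],[0,0,-0.02,0],[0,0,-0.02,0],[0,0,-0.02,0.42],[0,0,0,1],[0,0,0,1],[0,0,0,1],[0,0,0,1],[0,0,0,0],[0,0,0,0]])

```text
clock: 6.55
eef_pos: [0.4559, -0.2826, 0.1021]
tool_rot: [0.686, 0.727, 0.0, -0.0]
ft_force: [-0.7, 0.0, -2.2]
grip_width: 0.0105
```

Run:
```python
from h import *
go([.447,.068,.1],3.2)
snap('side','s2')
im=cv2.imread('pics/s2.png');cv2.imwrite('pics/s2z.png',cv2.resize(im[230:430,240:440],None,fx=3,fy=3))
```

```text
t 6.55 tcp [ 0.4559 -0.2826  0.1021] yaw_y 3.33 tilt [-0.001  0.001 -1.   ] F [-0.7  0.  -2.2] w 0.0105
shift tool mm [350.6  11.5   2.3] turn rad 0.0023
```

View pics/s2z.png

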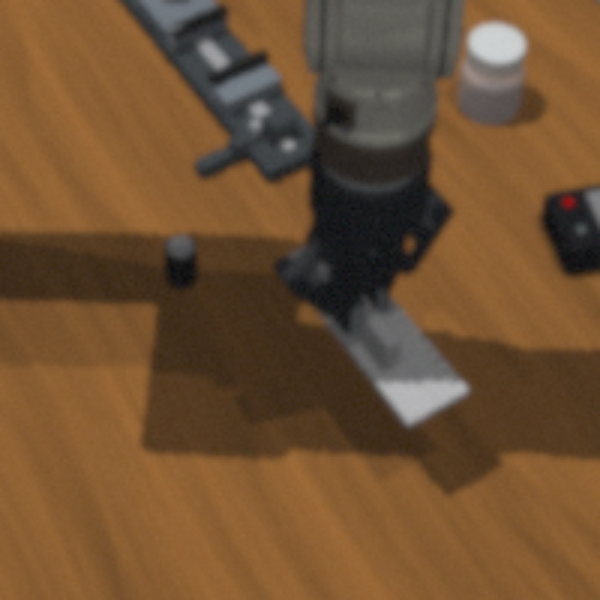

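The straightedge is held in the air at zoom (400,370), parallel to the bed. Now I'll carry it to beside the holder.

>>> send_rows(moves=[[0.02,0.001,0,0],[0.035,0.001,0,0],[0.035,0.001,0,0],[0.035,0.001,0,0],[0.035,0.001,0,0],[0.035,0.001,0,0],[0.035,0.001,0,0],[0.035,0.001,0,0],[0.035,0.001,0,0],[0.035,0.001,0,0],[0.015,0.001,0,0],[0,0,0,0],[0,0,0.02,0],[0,0,0.02,0],[0,0,0.02,0],[0,0,0.005,0],[0,0,0,0],[0,0,0,0]])

```text
clock: 8.4
eef_pos: [0.4483, 0.0668, 0.038]
tool_rot: [0.687, 0.726, 0.0, 0.0]
ft_force: [0.2, -0.1, -2.2]
grip_width: 0.0107
```

Run:
```python
from h import *
go([.4625,.0529,.0126],3.2)
snap('top','t3');snap('side','s3')
im=cv2.imread('pics/s3.png');cv2.imwrite('pics/s3z.png',cv2.resize(im[180:320,230:380],None,fx=4,fy=4,interpolation=cv2.INTER_CUBIC))
im=cv2.imread('pics/t3.png');cv2.imwrite('pics/t3z.png',cv2.resize(im[220:310,230:370],None,fx=5.7,fy=5.7,interpolation=cv2.INTER_CUBIC))
```

```text
t 8.4 tcp [0.4483 0.0668 0.038 ] yaw_y 3.19 tilt [ 0.001  0.    -1.   ] F [ 0.2 -0.1 -2.2] w 0.0107
shift tool mm [-14.7  13.4  25.4] turn rad -0.0002
```

View pics/s3z.png

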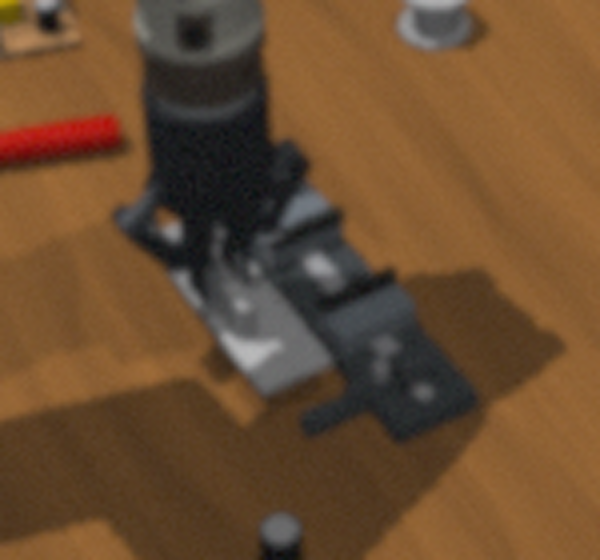

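View pics/t3z.png

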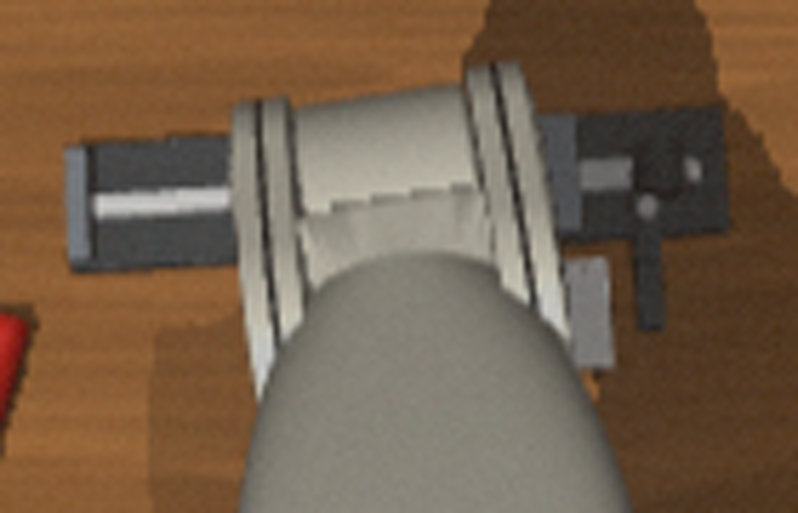

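The side view shows the plate held just short of the bed and stop. The top view shows its butt end at zoom x≈610 and the stop face at ≈638.

Run:
```python
from h import *
def tz(u,v): return 230+(u+.5)/5.7-.5,220+(v+.5)/5.7-.5
for z in(.027,.031):
  for u,v in((607,259),(613,367)): print(ray('top',*tz(u,v),z))
print(ray('top',*tz(637,300),.014))
```

```text
[ 0.48851205 -0.01153997  0.027     ]
[ 0.43853381 -0.01366221  0.027     ]
[ 0.48804817 -0.01139067  0.031     ]
[ 0.43823812 -0.01350577  0.031     ]
[ 0.47066623 -0.02580472  0.014     ]
```

>>> send_rows(moves=[[0,0,0.01,0],[0,0,0.01,0],[0,0,0.003,0],[0,0,0.001,0],[0,0,0,0],[0,0,0,0]])

```text
clock: 9.1
eef_pos: [0.4479, 0.0672, 0.0134]
tool_rot: [0.687, 0.727, 0.0, 0.0]
ft_force: [0.7, 0.2, -1.9]
grip_width: 0.011
```

>>> send_rows(moves=[[0,0,0.001,0],[0,0,0,0],[0,0,0,0]])

```text
clock: 9.4
eef_pos: [0.4481, 0.0672, 0.0126]
tool_rot: [0.687, 0.727, 0.0, 0.0]
ft_force: [1.3, -1.1, -0.1]
grip_width: 0.0108
```

Touching the bench. I'll slide toward the bed first, then toward the stop.

>>> send_rows(moves=[[0,0.004,0,0],[0,0.004,0,0],[0,0.002,0,0],[0,0,0,0]])

```text
clock: 9.8
eef_pos: [0.4563, 0.0676, 0.0127]
tool_rot: [0.687, 0.727, -0.001, -0.001]
ft_force: [0.3, 0.1, -0.5]
grip_width: 0.0103
```

>>> send_rows(moves=[[-0.004,0,0,0],[-0.004,0,0,0],[-0.003,0,0,0],[0,0,0,0]])

```text
clock: 10.2
eef_pos: [0.459, 0.0564, 0.0126]
tool_rot: [0.687, 0.726, 0.001, 0.0]
ft_force: [0.7, -0.3, 2.6]
grip_width: 0.0108
```

>>> send_rows(moves=[[0,0.0015,0,0],[0,0,0,0],[0,0,0,0]])

```text
clock: 10.5
eef_pos: [0.4591, 0.0564, 0.0126]
tool_rot: [0.687, 0.727, -0.001, -0.0]
ft_force: [-3.5, 0.4, 7.3]
grip_width: 0.0108
```

>>> send_rows(moves=[[0,0.001,0,0],[0,0,0,0],[0,0,0,0]])

```text
clock: 10.8
eef_pos: [0.4591, 0.0564, 0.0126]
tool_rot: [0.687, 0.727, -0.001, -0.001]
ft_force: [-5.6, 0.3, 9.7]
grip_width: 0.0111
```

>>> send_rows(moves=[[0,0,-0.001,0],[0,0,0,0],[0,0,0,0]])

```text
clock: 11.1
eef_pos: [0.4598, 0.0564, 0.0127]
tool_rot: [0.687, 0.727, -0.001, -0.0]
ft_force: [-0.8, 0.4, -0.8]
grip_width: 0.0108
```

Run:
```python
from h import *
go([.4625,.0529,.0126],3.2)
snap('side','s4')
im=cv2.imread('pics/s4.png');cv2.imwrite('pics/s4z.png',cv2.resize(im[190:300,250:365],None,fx=5,fy=5,interpolation=cv2.INTER_CUBIC))
```

```text
t 11.1 tcp [0.4598 0.0564 0.0127] yaw_y 3.19 tilt [-0.002 -0.001 -1.   ] F [-0.8  0.4 -0.8] w 0.0108
shift tool mm [-3.7  2.5  0.1] turn rad -0.0001
```

View pics/s4z.png

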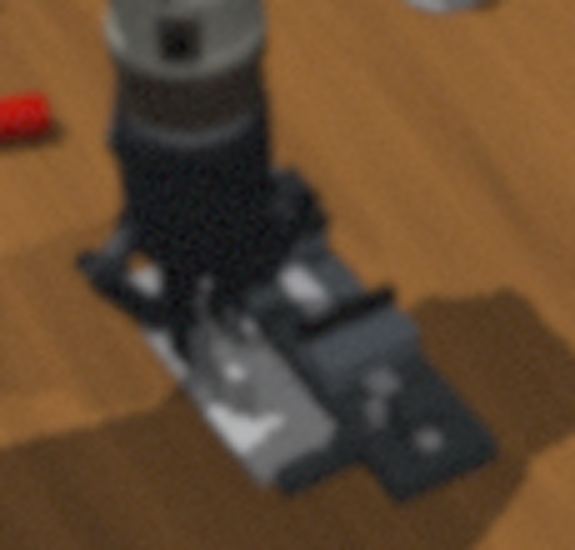

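Bench friction was holding it, and the slight lift freed it. Continuing in small steps.

>>> send_rows(moves=[[0,0.001,0,0],[0,0,0,0],[0,0,0,0]])

```text
clock: 11.45
eef_pos: [0.4599, 0.0564, 0.0127]
tool_rot: [0.687, 0.727, -0.002, -0.001]
ft_force: [-5.4, -1.9, 1.5]
grip_width: 0.0111
```

>>> send_rows(moves=[[0,0.001,0,0],[0,0,0,0],[0,0,0,0]])

```text
clock: 11.75
eef_pos: [0.4599, 0.0564, 0.0127]
tool_rot: [0.687, 0.727, -0.002, -0.002]
ft_force: [-7.7, -1.3, 3.7]
grip_width: 0.0109
```

>>> send_rows(moves=[[0,0.001,0,0],[0,0,0,0],[0,0,0,0]])

```text
clock: 12.05
eef_pos: [0.4599, 0.0564, 0.0127]
tool_rot: [0.687, 0.727, -0.003, -0.002]
ft_force: [-8.6, -1.0, 7.4]
grip_width: 0.0108
```

Horizontal force now rises with little vertical load, so it is against the bed. I'll ease off and go to the stop.

>>> send_rows(moves=[[0,-0.0025,0,0],[-0.0015,0,0,0],[0,0,0,0],[0,0,0,0]])

```text
clock: 12.45
eef_pos: [0.4599, 0.056, 0.0128]
tool_rot: [0.687, 0.727, -0.0, -0.002]
ft_force: [-5.0, 3.3, -0.7]
grip_width: 0.0107
```

>>> send_rows(moves=[[-0.0015,0,0,0],[0,0,0,0],[0,0,0,0]])

```text
clock: 12.75
eef_pos: [0.4599, 0.055, 0.0129]
tool_rot: [0.687, 0.727, -0.0, -0.002]
ft_force: [-5.7, 3.5, 0.3]
grip_width: 0.0109
```

>>> send_rows(moves=[[-0.0015,0,0,0],[0,0,0,0],[0,0,0,0]])

```text
clock: 13.05
eef_pos: [0.46, 0.0536, 0.0129]
tool_rot: [0.687, 0.727, -0.0, -0.002]
ft_force: [-6.6, 3.4, 0.0]
grip_width: 0.011
```

>>> send_rows(moves=[[-0.0015,0,0,0],[0,0,0,0],[0,0,0,0]])

```text
clock: 13.35
eef_pos: [0.4601, 0.0533, 0.013]
tool_rot: [0.686, 0.727, 0.001, -0.003]
ft_force: [-6.1, 7.9, 0.0]
grip_width: 0.0107
```

>>> send_rows(moves=[[-0.0015,0,0,0],[0,0,0,0],[0,0,0,0]])

```text
clock: 13.65
eef_pos: [0.46, 0.0533, 0.0132]
tool_rot: [0.686, 0.727, 0.002, -0.004]
ft_force: [-7.4, 11.2, 2.5]
grip_width: 0.0106
```

>>> send_rows(moves=[[-0.0015,0,0,0],[0,0,0,0],[0,0,0,0]])

```text
clock: 13.95
eef_pos: [0.46, 0.0532, 0.0134]
tool_rot: [0.686, 0.728, 0.003, -0.005]
ft_force: [-7.4, 16.8, 3.9]
grip_width: 0.0106
```

>>> send_rows(moves=[[0.003,-0.001,0,0],[0.001,0,0.0005,0],[0,0,0,0]])

```text
clock: 14.25
eef_pos: [0.46, 0.0534, 0.0127]
tool_rot: [0.687, 0.727, 0.001, -0.001]
ft_force: [-4.7, 4.7, 1.1]
grip_width: 0.0112
```

Run:
```python
from h import *
go([.4600,.0533,.0126],3.2)
snap('side','s5');snap('top','t5')
im=cv2.imread('pics/s5.png');cv2.imwrite('pics/s5z.png',cv2.resize(im[190:300,250:365],None,fx=5,fy=5,interpolation=cv2.INTER_CUBIC))
```

```text
t 14.25 tcp [0.46   0.0534 0.0127] yaw_y 3.28 tilt [-0.001  0.003 -1.   ] F [-4.7  4.7  1.1] w 0.0112
shift tool mm [-0.1 -0.   0.1] turn rad 0.0014
```

View pics/s5z.png

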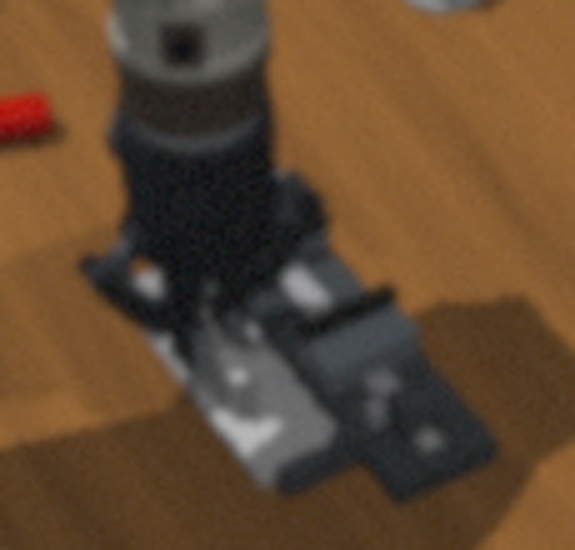

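The plate butts the stop (zoom 310,470) and lies along the bed. Releasing.

>>> send_rows(moves=[[0,0,0,0],[0,0,0,0],[0,0,0,0],[0,0,0,0],[0,0,0,0],[0,0,0,0]], claw=-0.4)

```text
clock: 14.95
eef_pos: [0.4606, 0.0518, 0.0128]
tool_rot: [0.687, 0.727, 0.0, 0.0]
ft_force: [0.2, 0.4, -0.1]
grip_width: 0.0256
```

>>> send_rows(moves=[[0,0,-0.003,0],[0,0,-0.01,0],[0,0,-0.02,0],[0,0,-0.03,0],[0,0,-0.03,0],[0,0,-0.03,0],[0,0,0,0],[0,0,0,0]])

```text
clock: 15.75
eef_pos: [0.4612, 0.0519, 0.1371]
tool_rot: [0.687, 0.727, 0.001, 0.001]
ft_force: [0.2, -0.8, 0.1]
grip_width: 0.0256
```

Run:
```python
from h import *
go([.52,.135,.1],93.2)
snap('side','s6')
im=cv2.imread('pics/s6.png');cv2.imwrite('pics/s6z.png',cv2.resize(im[190:300,250:365],None,fx=5,fy=5,interpolation=cv2.INTER_CUBIC))
```

```text
t 15.75 tcp [0.4612 0.0519 0.1371] yaw_y 3.21 tilt [ 0.003  0.    -1.   ] F [ 0.2 -0.8  0.1] w 0.0256
shift tool mm [79.6 63.3 37.3] turn rad -1.5706
```

View pics/s6z.png

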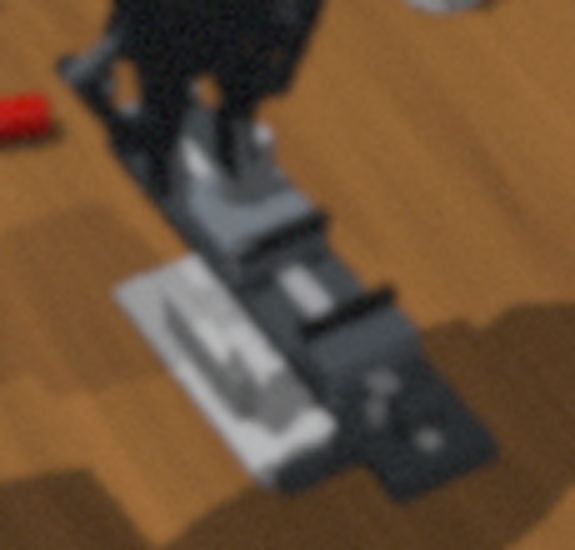

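The straightedge is flush with the bed and butted on the stop, standing free. Next, the fin position from the side view as a cross-check.

Run:
```python
from h import *
im=np.load('pics/side0.npz')['im']
cv2.imwrite('pics/fz.png',cv2.resize(im[208:240,285:310],None,fx=18,fy=18,interpolation=cv2.INTER_CUBIC))
im=np.load('pics/top0.npz')['im']
cv2.imwrite('pics/fzt.png',cv2.resize(im[236:270,265:305],None,fx=16,fy=16,interpolation=cv2.INTER_CUBIC))
```

```text
(no output)
```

View pics/fz.png

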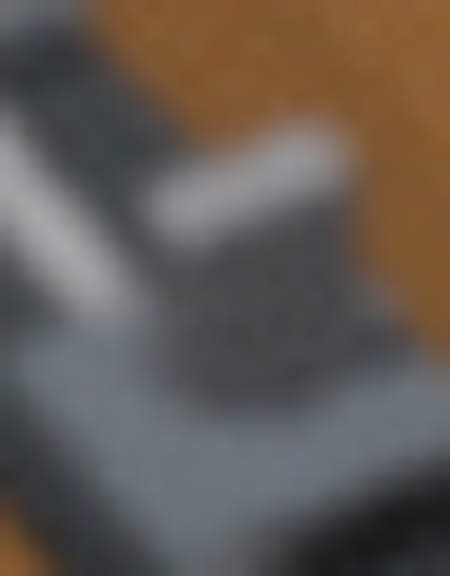

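View pics/fzt.png

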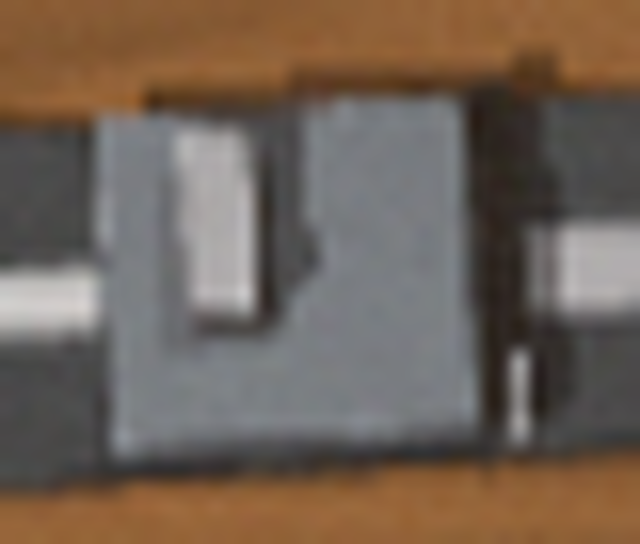

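Run:
```python
from h import *
print(ray('top',278.16,249.28,.071),ray('side',298.4,217.8,.071))
print('ptr',ray('top',265+519.5/16-.5,236+440.5/16-.5,.018))
h=np.array([-.0564,.9984]);
```

```text
[0.52489747 0.13789763 0.071     ] [0.5256666  0.13767107 0.071     ]
ptr [0.49558178 0.09229046 0.018     ]
```

>>> send_rows(moves=[[0,0,0,-1],[0,0,0,-1],[0,0,0,-1],[0,0,0,-1],[0,0,0,-1],[0,0,0,-1],[0,0,0,-1],[0,0,0,-1],[0,0,0,-1],[0,0,0,-1],[0,0,0,-1],[0,0,0,-1],[0,0,0,-1],[0,0,0,-1],[0,0,0,-1],[0,0,0,-0.7]], claw=-0.3)

```text
clock: 17.4
eef_pos: [0.4591, 0.0517, 0.1342]
tool_rot: [-0.029, 1.0, -0.0, -0.002]
ft_force: [-0.3, -0.2, 0.2]
grip_width: 0.03
```

>>> send_rows(moves=[[-0.0167,0.0206,0,0],[-0.0167,0.0206,0,0],[-0.0167,0.0206,0,0],[-0.0165,0.0206,0,0],[0,0,0.02,0],[0,0,0.02,0],[0,0,0,0],[0,0,0,0]])

```text
clock: 18.2
eef_pos: [0.5212, 0.1374, 0.0946]
tool_rot: [-0.028, 1.0, -0.0, -0.002]
ft_force: [1.3, 0.9, 0.6]
grip_width: 0.0298
```

Run:
```python
from h import *
go([.523,.138,.041],93.2)
snap('side','s7')
im=cv2.imread('pics/s7.png');cv2.imwrite('pics/s7z.png',cv2.resize(im[170:300,240:365],None,fx=4.5,fy=4.5,interpolation=cv2.INTER_CUBIC))
```

```text
t 18.2 tcp [0.5212 0.1374 0.0946] yaw_y 93.16 tilt [-0.003 -0.001 -1.   ] F [1.3 0.9 0.6] w 0.0298
shift tool mm [-2.   0.5 53.6] turn rad -0.0007
```

View pics/s7z.png

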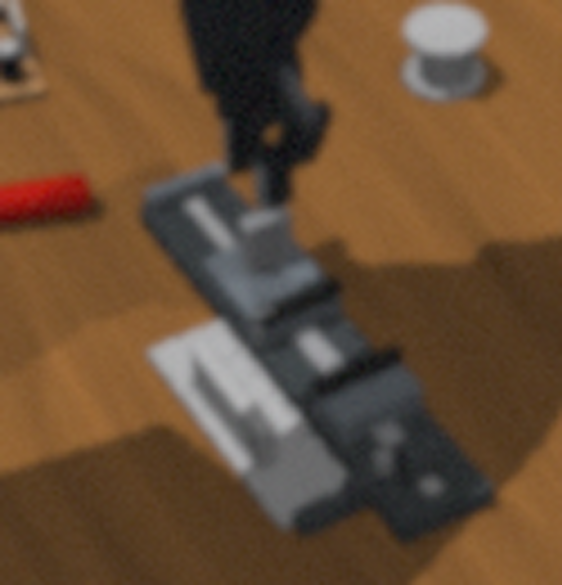

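The fingers straddle the fin (zoom 265,210) from above. I'll go down and check the force before closing.

>>> send_rows(moves=[[-0.002,0,0.015,0],[0,0,0.01,0],[0,0,0.01,0],[0,0,0.01,0],[0,0,0.005,0],[0,0,0.002,0],[0,0,0,0],[0,0,0,0]])

```text
clock: 19.05
eef_pos: [0.5247, 0.138, 0.0441]
tool_rot: [-0.028, 1.0, 0.0, 0.0]
ft_force: [0.1, -0.7, 0.0]
grip_width: 0.0301
```

>>> send_rows(moves=[[0,0,0,0],[0,0,0,0],[0,0,0,0],[0,0,0,0],[0,0,0,0],[0,0,0,0]], claw=-1)

```text
clock: 19.65
eef_pos: [0.5248, 0.1381, 0.0444]
tool_rot: [-0.028, 1.0, 0.0, 0.001]
ft_force: [-1.0, -0.1, 5.2]
grip_width: 0.0111
```

Run:
```python
from h import *
go([.523,.138,.041],93.2)
snap('side','s8')
im=cv2.imread('pics/s8.png');cv2.imwrite('pics/s8z.png',cv2.resize(im[170:300,240:365],None,fx=4.5,fy=4.5,interpolation=cv2.INTER_CUBIC))
```

```text
t 19.65 tcp [0.5248 0.1381 0.0444] yaw_y 93.17 tilt [ 0.001  0.    -1.   ] F [-1.  -0.1  5.2] w 0.0111
shift tool mm [1.8 0.  3.4] turn rad -0.0006
```

View pics/s8z.png

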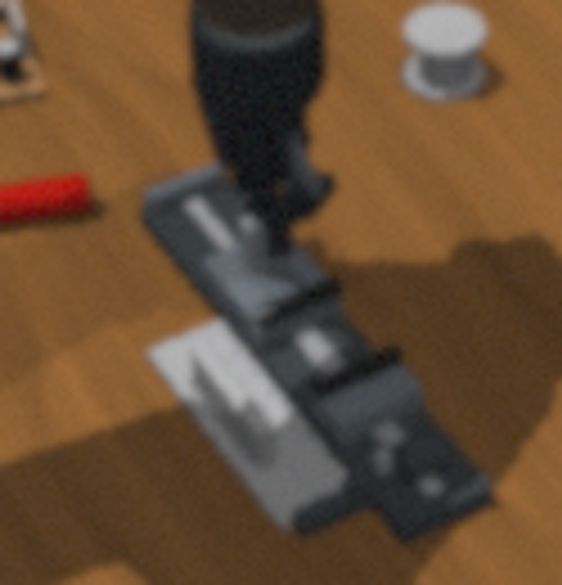

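The fin is gripped and the jaw is still home. Now measure the free end and work out the pull.

Run:
```python
from h import *
h=np.array([-.0564,.9984])
im,_=snap('top','t8'); cv2.imwrite('pics/t8z.png',cv2.resize(im[220:310,230:370],None,fx=5.7,fy=5.7,interpolation=cv2.INTER_CUBIC))
s8=np.load('pics/side0.npz')['im']
im=cv2.imread('pics/s8.png'); cv2.imwrite('pics/s8w.png',cv2.resize(im[225:270,268:318],None,fx=12,fy=12,interpolation=cv2.INTER_CUBIC))
s=monitor.get_obs()['eef_pos'][:2]@h
print('tool s',s,'ptr s from tool',s-.047,'ptr cam',np.array([.4956,.0923])@h)
print('free (tool-place)',np.array([.495,.0533+.08])@h, )
W=ray('side',288.9,240.7,.005); print('free side',W,W[:2]@h)
```

```text
tool s 0.10825253235796109 ptr s from tool 0.06125253235796109 ptr cam 0.06420047999999999
free (tool-place) 0.10516872
free side [0.49276333 0.13423294 0.005     ] 0.10622631142297678
```

View pics/t8z.png

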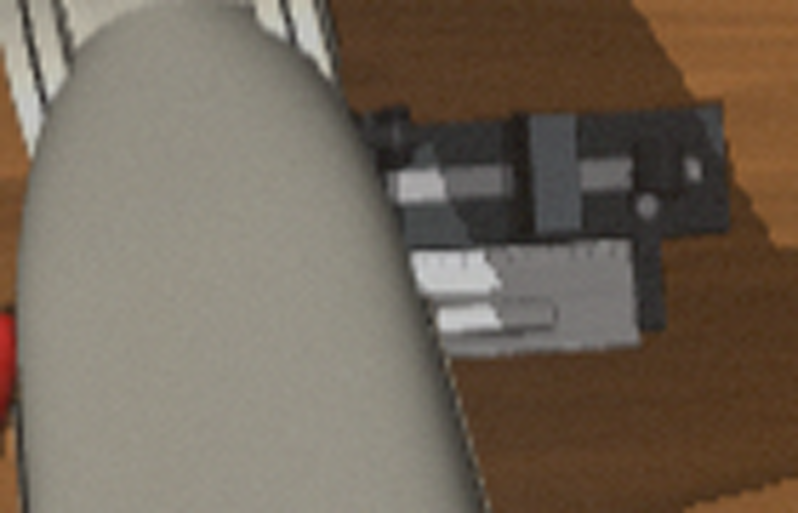

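View pics/s8w.png

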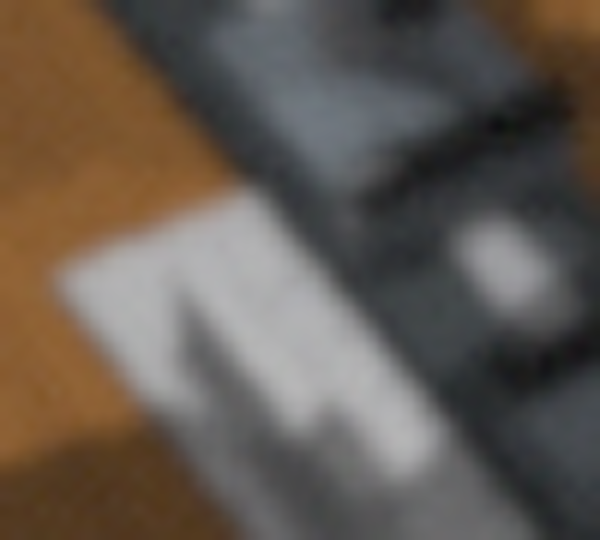

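>>> send_rows(moves=[[0,0.003,0,0],[0,0.004,0,0],[0,0.004,0,0],[0,0.004,0,0],[0,0.004,0,0],[0,0.004,0,0],[0,0.004,0,0],[0,0.004,0,0],[0,0.004,0,0],[0,0.004,0,0],[0,0.003,0,0],[0,0.002,0,0],[0,0,0,0],[0,0,0,0],[0,0,0,0]])

```text
clock: 21.25
eef_pos: [0.5225, 0.1788, 0.0444]
tool_rot: [-0.027, 1.0, -0.003, 0.001]
ft_force: [0.3, -8.3, 6.6]
grip_width: 0.0109
```

Run:
```python
from h import *
go([.523,.138,.041],93.2)
h=np.array([-.0564,.9984]); print('tool s',monitor.get_obs()['eef_pos'][:2]@h)
im,_=snap('side','s9')
cv2.imwrite('pics/s9z.png',cv2.resize(im[170:300,240:365],None,fx=4.5,fy=4.5,interpolation=cv2.INTER_CUBIC))
cv2.imwrite('pics/s9w.png',cv2.resize(im[220:265,265:315],None,fx=12,fy=12,interpolation=cv2.INTER_CUBIC))
im,_=snap('top','t9'); cv2.imwrite('pics/t9z.png',cv2.resize(im[220:310,230:370],None,fx=5.7,fy=5.7,interpolation=cv2.INTER_CUBIC))
```

```text
t 21.25 tcp [0.5225 0.1788 0.0444] yaw_y 93.05 tilt [ 0.001 -0.006 -1.   ] F [ 0.3 -8.3  6.6] w 0.0109
shift tool mm [  1.7 -40.8   3.6] turn rad -0.0026
tool s 0.14905378876281164
```

View pics/s9z.png

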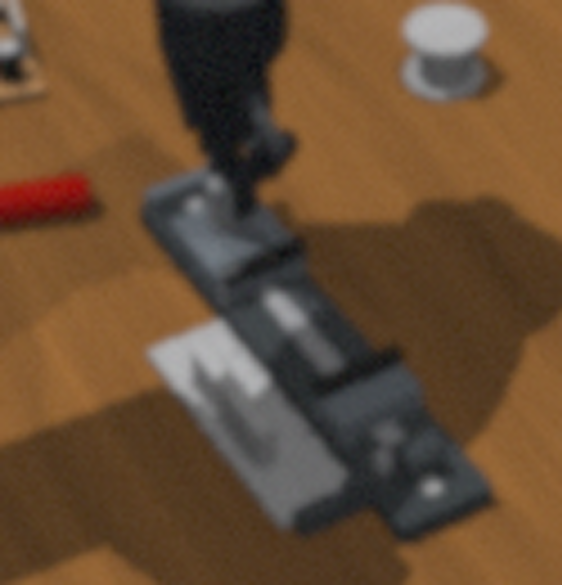

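View pics/s9w.png

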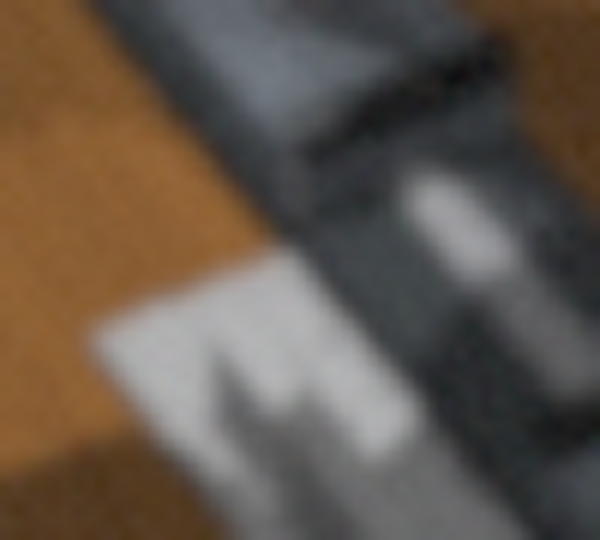

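View pics/t9z.png

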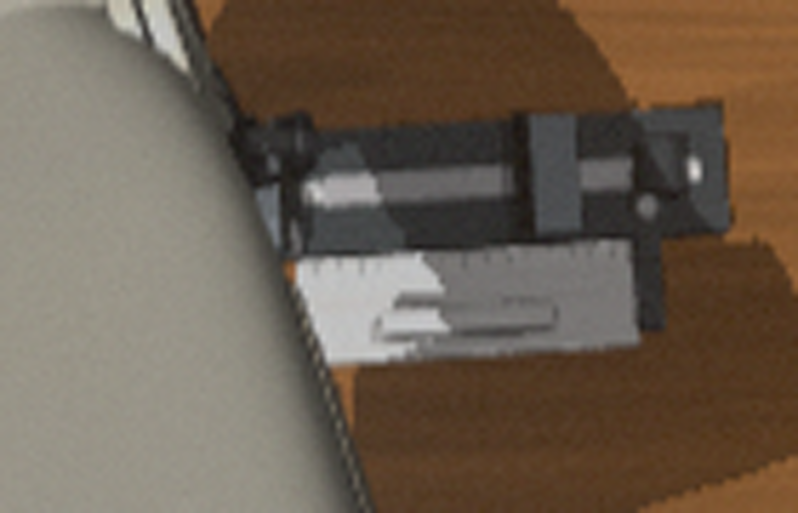

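The jaw moved 40.8 mm (arm compliance took about 3 mm). The strip at top zoom ≈(294,235) is close to the free corner ≈(296,257). I'll measure that more exactly.

Run:
```python
from h import *
im=cv2.imread('pics/t9.png'); cv2.imwrite('pics/t9w.png',cv2.resize(im[245:275,265:305],None,fx=18,fy=18,interpolation=cv2.INTER_CUBIC))
im=cv2.imread('pics/s9.png'); cv2.imwrite('pics/s9v.png',cv2.resize(im[225:250,275:305],None,fx=20,fy=20,interpolation=cv2.INTER_LANCZOS4))
```

```text
(no output)
```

View pics/t9w.png

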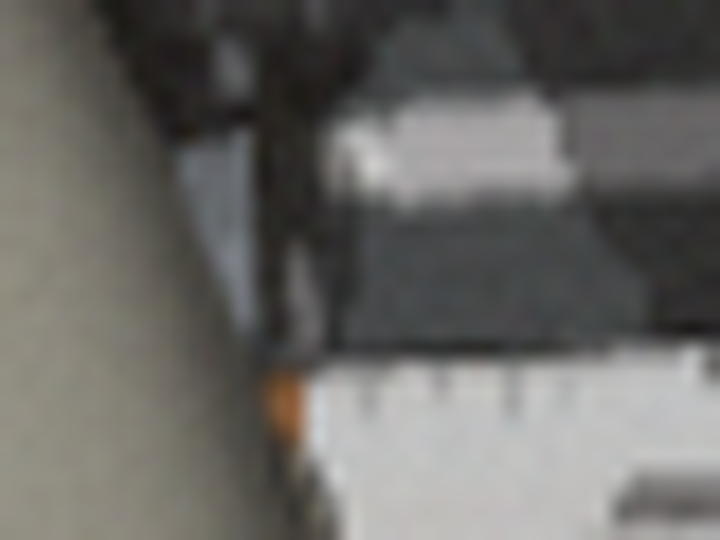

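View pics/s9v.png

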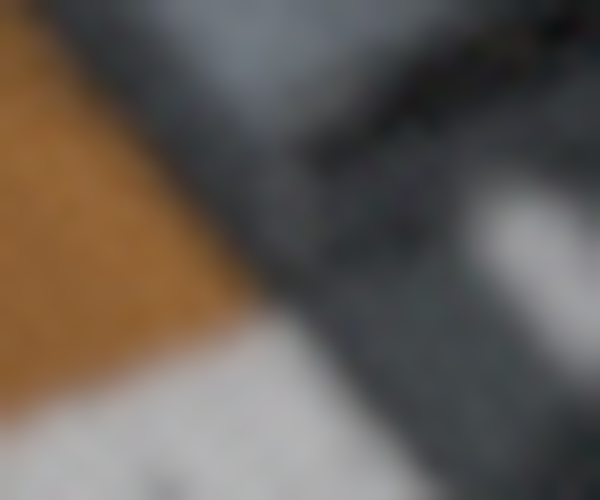

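Run:
```python
from h import *
h=np.array([-.0564,.9984])
def f(u,v,z): return (ray('top',265+(u+.5)/16-.5,236+(v+.5)/16-.5,z)[:2]@h).round(4)
print('fin',f(218,220,.071),'finL/R',f(178,130,.071),f(255,130,.071),'lip near',f(472,280,.034),f(472,280,.043),'lip far R',f(540,200,.043),f(540,200,.018),'strip L/R',f(508,400,.018),f(530,400,.018),'deck left end',f(97,150,.034))
def g(u,v,z): return (ray('top',265+(u+.5)/18-.5,245+(v+.5)/18-.5,z)[:2]@h).round(4)
print('now strip L,R',g(288,320,.018),g(320,320,.018),'free',g(300,362,.005),g(304,385,.005))
def k(u,v,z): 
  p=ray('side',275+(u+.5)/20-.5,225+(v+.5)/20-.5,z)[:2]; return p.round(4),(p@h).round(4)
print('side free',k(285,300,.005),k(262,312,.005))
print('deck boundary side',k(300,130,.034),k(330,150,.043))
```

```text
fin 0.1081 finL/R 0.1138 0.1015 lip near 0.0698 0.0694 lip far R 0.0575 0.0585 strip L/R 0.0657 0.062 deck left end 0.1306
now strip L,R 0.1078 0.1031 free 0.1074 0.1069
side free (array([0.4944, 0.1385]), np.float64(0.1104)) (array([0.4907, 0.1379]), np.float64(0.11))
deck boundary side (array([0.4986, 0.1393]), np.float64(0.111)) (array([0.4966, 0.1252]), np.float64(0.0969))
```

Run:
```python
from h import *
h=np.array([-.0564,.9984]);hx=np.array([.9984,.0564])
def proj(n,P):
    K,T,_=info(n); c=T[:3,:3].T@(np.array(P)-T[:3,3]); return K[0,0]*c[0]/-c[2]+K[0,2],K[1,2]-K[1,1]*c[1]/-c[2]
def q(n,x,s,z,o,f):
    p=hx*x+h*s; u,v=proj(n,(p[0],p[1],z)); return round((u-o[0]+.5)*f-.5),round((v-o[1]+.5)*f-.5)
xf=np.array([.5005-.0565*.1,.1])@hx; print('xf',xf)
for s in(.100,.102,.104,.106,.108): print(s,'side',q('side',xf,s,.018,(275,225),20),'+14',q('side',xf+.014,s,.018,(275,225),20),'free',q('side',xf,s+.002,.005,(275,225),20),'top',q('top',xf,s,.018,(265,245),18),'face top z43',q('side',xf,s,.043,(275,225),20), q('top',xf,s,.043,(265,245),18))
im=cv2.imread('pics/s9.png')[225:250,275:305]; im=cv2.resize(im,None,fx=20,fy=20,interpolation=cv2.INTER_CUBIC).astype(float)
cv2.imwrite('pics/s9c.png',np.clip((im-30)*2.6,0,255).astype(np.uint8))
im=np.load('pics/side0.npz')['im'][225:260,290:320]; im=cv2.resize(im,None,fx=17,fy=17,interpolation=cv2.INTER_CUBIC).astype(float)
cv2.imwrite('pics/s0c.png',np.clip((im-30)*2.,0,255).astype(np.uint8))
```

```text
xf 0.4996982399999999
0.1 side (307, 281) +14 (398, 243) free (304, 342) top (342, 350) face top z43 (298, 145) (329, 330)
0.102 side (299, 272) +14 (391, 234) free (296, 333) top (329, 351) face top z43 (290, 136) (315, 331)
0.104 side (292, 263) +14 (383, 225) free (289, 324) top (315, 352) face top z43 (283, 127) (301, 332)
0.106 side (285, 255) +14 (376, 216) free (282, 315) top (302, 353) face top z43 (276, 119) (288, 332)
0.108 side (277, 246) +14 (369, 208) free (275, 307) top (288, 354) face top z43 (268, 110) (274, 333)
```

View pics/s9c.png

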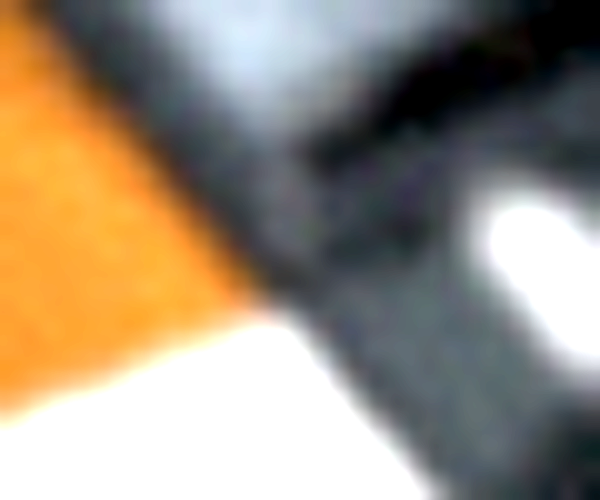

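View pics/s0c.png

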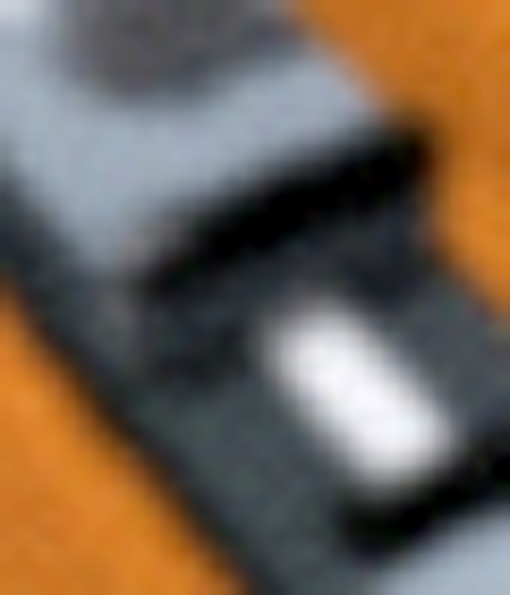

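Estimates of what is still missing disagree. The tool/fin geometry says about 5 mm, the side view about 6.5 mm, and the top view of the strip about 1.5 mm. I'll add about 4 mm.

>>> send_rows(moves=[[0,0.002,0,0],[0,0.002,0,0],[0,0,0,0],[0,0,0,0],[0,0,0,0],[0,0,0,0]])

```text
clock: 21.95
eef_pos: [0.5223, 0.1826, 0.0443]
tool_rot: [-0.026, 1.0, -0.003, 0.001]
ft_force: [-0.9, -9.3, 7.1]
grip_width: 0.0107
```

Run:
```python
from h import *
go([.523,.138,.041],93.2)
h=np.array([-.0564,.9984]); print('tool s',monitor.get_obs()['eef_pos'][:2]@h)
im,_=snap('side','s10')
im2=cv2.resize(im[220:250,270:305],None,fx=20,fy=20,interpolation=cv2.INTER_CUBIC).astype(float)
cv2.imwrite('pics/s10c.png',np.clip((im2-30)*2.2,0,255).astype(np.uint8))
im,_=snap('top','t10'); im2=cv2.resize(im[245:275,265:305],None,fx=18,fy=18,interpolation=cv2.INTER_CUBIC).astype(float)
cv2.imwrite('pics/t10w.png',np.clip((im2-20)*1.8,0,255).astype(np.uint8))
```

```text
t 21.95 tcp [0.5223 0.1826 0.0443] yaw_y 93.04 tilt [ 0.001 -0.006 -1.   ] F [-0.9 -9.3  7.1] w 0.0107
shift tool mm [  1.7 -44.5   3.6] turn rad -0.0029
tool s 0.15283831864952666
```

View pics/s10c.png

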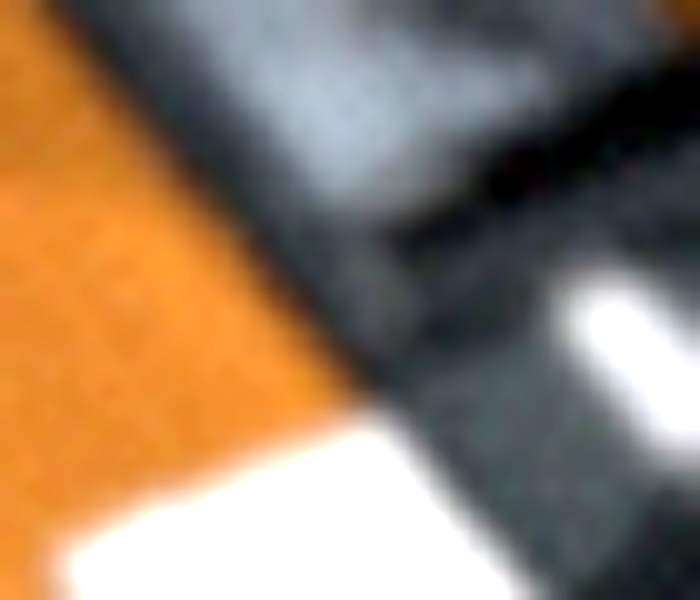

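View pics/t10w.png

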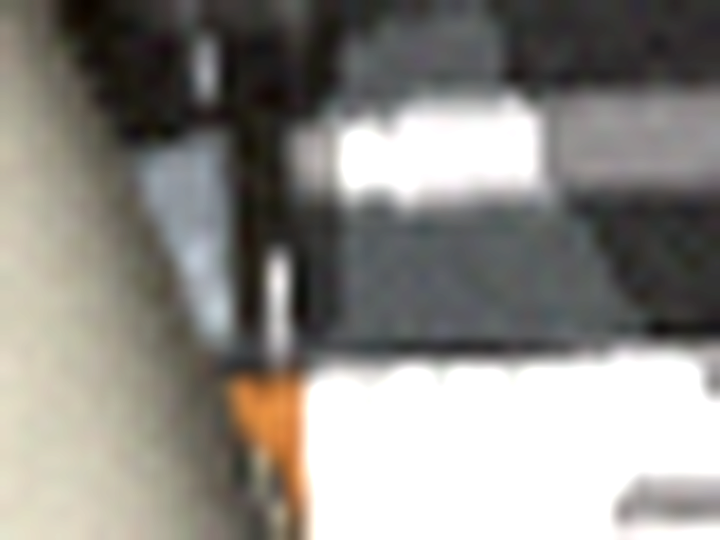

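At the last pose the estimates of the pointer against the free end are about −1 mm (tool/fin), −2 mm (side) and +2 mm (top strip). All are inside ±4 mm and centred on zero. The straightedge still lies along the bed and against the stop, so I'm handing in.

Run:
```python
from h import *
s=monitor.get_obs(); print(s['eef_pos'],s['ft_force'],s['grip_width'],abs(s['joint_vel']).max())
print(order.job_done())
```

```text
[0.52231195 0.18259475 0.04435097] [-1.12115057 -8.65641272  8.10112812] 0.010787518920791514 0.0019689721779046665
the job is handed in; nothing more can be done
None
```

The straightedge lies flat against the bed face with its end on the stop, and I let go of it. I then gripped the jaw by its fin and pulled it out about 44.6 mm. The job was handed in at about 22 s with the arm still holding the jaw there. No verdict was reported, so I don't know for certain that it passed.

- **Straightedge:** I pushed it against the bed face and then the stop until the force rose at each, then released it. Later pictures from both cameras show it still flush and butted.
- **Jaw hold:** at hand-in the arm was still (joint speeds under 0.002 rad/s). It held a spring pull of about 9 N, with the fingers closed on the fin.
- **Jaw position:** my three estimates of the pointer against the free end disagreed. The tool and fin geometry gave about −1 mm, the side view about −2 mm, and the index strip in the top view about +2 mm. All are inside the ±4 mm allowed, and I set the jaw between them.
- **Not checked:** I did not measure the bystanders again at the end. The arm's path stayed clear of them and the forces showed no unexpected contact.

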